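Index the inspection camera arm to the next lens

ROBOT

A 6-joint arm with a two-finger parallel gripper is mounted at the origin on the work surface. World frame = base frame: x ahead of the robot, y to its left, z up, the work surface at z = 0. Lengths are in m, angles in rad, forces in N, time in s.
With the tool pointing down it reaches from about 0.275 to 0.825 m from the base axis. Payload 5.2 kg.
Tool frame: the origin (TCP) lies midway between the tips of the shut fingers; the grasp point (between the pads) lies 19 mm behind it; z points along the fingers, y is the line along which they close (so a half turn about z gives the same grasp; the last joint's range is limited). The gripper opens to 93 mm and grips with 3 to 60 N. Pads are 15 mm wide; open, the fingers measure 128 mm over their backs; the gripper's body (75 mm by 188 mm) begins 65 mm behind the grasp point.
Start: joints at [0.982, 0.259, 1.535, -0, 1.348, -0.203], TCP at [0.207, 0.51, 0.219] pointing down, gripper open.
Joint ranges: [-3.14, 3.14], [-0.91, 2.08], [0.19, 2.58], [-1.22, 4.36], [0.22, 2.71], [-3.12, 3.12]. Speed limits (rad/s): [2.57, 2.57, 3.14, 3.14, 3.14, 3.14].

INTERFACE

Orientations are given as a unit quaternion [x, y, z, w].
In Python, from cell import * gives the robot as it stands. Calls block until the motion is done:
- move_to(position, orientation): joint-space move of the TCP to a pose.
- movel(position, rotation=None, rate=0.15): straight line of the TCP; rotation=None keeps the orientation; rate is the mean speed in m/s.
- move_j(angles): joint-space move.
- move_gripper(opening, grasp_force=None): finger opening in m; grasp_force is the grip in N (None keeps the last); returns when the fingers have stopped.
- dwell(seconds).
- inverse_kinematics(position, orientation): joint angles nearest the present ones, or None.
- get_obs(): the state.
- read_camera(name): name is "scene" or "side" or "wrist"; returns a dict with "image" (400x640x3 uint8, red, green, blue), "K" (3x3 intrinsics, pixels), "position" and "orientation" of the camera in the world. Camera axes: x right, y up, looking along -z (the intrinsics and any distortion apply to the point x, -y, -z); pixel columns grow to the right and rows downward; lengths in m; the calibration is good to about 2 mm. The wrist camera is an equidistant fisheye: a pixel r from the principal point sees the ray r / f radians off the axis. A picture is of the moment at which its call begins. There is no depth.
A pose or a line that the arm cannot do raises Unreachable and nothing moves.
- finish_job(): hands the job in; it is judged then, once.
Trained networks look in the newest picture that a camera, given by its name, has taken for a name from the list of things; names that differ only in an ending like _2 or _b are one class to them, and where a whole thing is asked for, a point or a joint stands for the part that bears it (a point fixed in the world has none). Each returns a list of dicts, best first, with "score" (0 to 1); they miss things now and then, are a little off and sometimes report something else, mostly with a low value. They report only what shows in the picture. A call takes as long as a camera call.
- search_frame(camera, label): "position" ([x, y, z] in m, in world coordinates, good to about 4 mm: the middle of the surface that is visible of it).
- outline_of(camera, label): "region" (400x640 bool, what is visible of it).
- place_of(camera, label): "position" ([x, y, z] in m, in world coordinates, good to about 4 mm: a listed point, or the origin of a listed thing).
The state is a dict: "t": time; "joint_positions": joint angles; "joint_vel": joint speeds; "joint_efforts": joint torques, N m; "tool_pos": TCP position; "eef_rot": TCP orientation; "wrist_force": force on the tool from outside, world axes, zero at the start; "torque": the same for the moment, N m; "grip_width": finger opening in m; "grip_force": force on a finger pad.
Only numpy, scipy, OpenCV 4.12 (cv2) and the standard library are available. Lean on these libraries where they do the work, as an engineer would, in place of code of your own. Each camera call takes 0.05 s, during which the arm holds its last target. There are 200 camera calls.

TASK

The swing arm of the lens inspection fixture is locked by a spring index pin with a red pull ring. Hook a fingertip under the ring, lift the pin clear of its hole, swing the arm one hole over so that the camera head stands above the lens without a cap, and let the pin drop fully home there. Do not touch the camera head, leave the lenses lying in their nests, and disturb nothing else on the bench.

Things in the scene. Friction and masses are not known exactly. Their poses are not given: they have to be found in the camera images.
- fixture: Fixed bench fixture: aluminium base plate 330 x 360 x 12 mm (270 mm to -x, 60 mm to +x, 180 mm to either side of the origin) with pivot column, five lens nests and, in front of them (-x), a raised index quadrant. Origin on the pivot axis at bench height, z up. At joint 0 the swing arm points along the fixture's -x, roughly to the robot's left; +y is roughly away from the robot.
- swing_arm (a joint): Angle of the black swing arm about the vertical pivot, rad; starts at 0 (middle hole). Positive swings the ring towards the fixture's +y (away from the robot). Holes at -0.628, -0.314, 0, 0.314, 0.628. With the pin up it turns at under 1 N at the ring and stays where left; pinned it has 0.005 rad of play. Flat bar 36 mm wide, top 72 mm above the bench, reaching 246 mm from the pivot.
- index_pin (a joint): Lift of the spring index pin, m: 0 home in the hole, 0.016 at its upper stop. The round-nosed 10 mm pin stands 10 mm deep in the hole, so it is clear at 0.010. The spring and weight pull it down with 6 N at home, 10 N at the top. Let down within 3 mm of a hole's centre it slips in by itself; elsewhere it rides on the quadrant's top.
- ring_bar (a point): Middle of the underside of the pull ring's upper bar, the place to hook; 142 mm above the bench with the pin home. The red D-shaped ring stands upright and rigid on the pin, 220 mm from the pivot, square across the arm. A fingertip sloping down at about 45 degrees enters from the arm's outer end, pointing at the pivot. Axes: x along the arm to the pivot, y along the bar, z up.
- hook_pad: Black rubber pad on the underside of the ring's upper bar, 11 mm in diameter, 52 mm long, fixed to the ring; origin at its middle, 5.5 mm above point ring_bar. The hooking fingertip bears up against it.
- quadrant (a point): Mouth of the middle index hole, where the pin starts, on the quadrant's top face 54 mm above the bench. Five brass-lipped holes of 12 mm lie 18 degrees (0.314 rad, 69 mm) apart on a 220 mm radius about the pivot. On the line from the pivot to each hole, 140 mm from the pivot, is a nest: a black disc with three dowels, its seat 18 mm above the bench.
- ring_window (a point): Centre of the ring's window, 19 mm below point ring_bar, same axes. The window is 50 mm wide and 38 mm high (104 to 142 mm above the bench, pin home) and faces along the arm. Upper bar: 14 mm thick along the arm, 62 mm long, top 158 mm above the bench. Legs and lower bar are 6 mm round. Below the ring is the plunger body, 24 mm in diameter.
- pivot (a point): Top of the arm's pivot on the pivot axis, 78 mm above the bench.
- head_axis (a point): Centre of the lower face of the camera head's ring light, 48 mm above the bench, 140 mm from the pivot on the arm. It stands over the nest of whichever hole the pin is in.
- camera_head: Inspection camera head on the arm, not to be touched: white ring light 50 mm in diameter under the arm, black lens 34 mm in diameter and navy camera 36 mm square above it, top 154 mm above the bench. Its axis is 80 mm from the ring, towards the pivot; origin on that axis at bench height.
- lens_bare: The lens to go to: no cap, black barrel 24 mm in diameter with blue glass on an aluminium flange of 31 mm, 17 mm high, 30 g, loose in a nest. It is in the nest of either the hole at +0.314 or the hole at -0.314. Origin at the centre of its underside.
- lens_capped: Lens with a white cap, flange 31 mm, 20 mm high, 30 g, loose in the nest on the other side. Origin at the centre of its underside.
- lens_checked: Lens with a white cap like the other, loose in the middle nest under the camera head at the start. Origin at the centre of its underside.
- cap_jar: Bystander: glass jar with white lid, 50 mm in diameter, 50 mm high, loose on the fixture's base plate beside the pivot. Origin at the centre of its underside.
- cutters: Bystander: side cutters with yellow handles, 125 x 60 x 12 mm, lying on the bench. Origin near the middle, on the underside.
- tweezers: Bystander: steel tweezers, 125 x 8 x 4 mm, lying on the bench. Origin at the middle of the underside.
- marker: Bystander: white marker pen, 135 x 13 x 13 mm, lying on the bench. Origin at the middle of the underside.
- blue_box: Bystander: open navy box, 120 x 160 x 60 mm, on the bench. Origin at the middle of the underside.
- red_carton: Bystander: closed red carton, 90 x 90 x 65 mm, on the bench. Origin at the middle of the underside.

How it is judged:
On the way:
1. a fingertip under the ring's upper bar lifts the pin clear, the arm still at its starting hole (value of joint index_pin above 0.008 m and contact force between the fingers and hook_pad above 1 N and value of joint swing_arm between -0.08 and 0.08 rad), for 0.05 s.
At the end, for the whole second after the job is handed in: The pin is home (within 2 mm) in the next hole, the camera head's axis within 6 mm of the uncapped lens's, the arm at rest, and the three lenses upright in their nests within 6 mm of where they lay (horizontal distance between head_axis and lens_bare below 0.006 m and value of joint index_pin below 0.002 m and velocity of joint swing_arm between -0.05 and 0.05 rad/s and distance of each of lens_bare, lens_capped, lens_checked from where it was at the start of the episode below 0.006 m and angle between each of lens_bare, lens_capped, lens_checked's own z axis and vertical below 0.15 rad); the robot touches nothing.
It fails at once if the robot touches the camera head (over 1.5 N) (contact force between any of the fingers, the arm and camera_head above 1.5 N).
It fails at once if the arm is swung more than half way on towards the second hole (value of joint swing_arm above 0.48 rad or value of joint swing_arm below -0.48 rad).
It fails at once if a lens is lifted, shoved (over 8 mm) or tipped (distance of any of lens_bare, lens_capped, lens_checked from where it was at the start of the episode above 0.008 m or angle between any of lens_bare, lens_capped, lens_checked's own z axis and vertical above 0.3 rad).
It fails at once if a bystander is moved more than 15 mm (distance of any of cap_jar, cutters, tweezers, marker, blue_box, red_carton from where it was at the start of the episode above 0.015 m).
It also fails if it takes over 42 s, if anything falls off the work surface, if the arm or the gripper's body presses on something with over 40 N, if the wrist force passes 120 N, or if a joint passes its speed limit or range.

## Working session

There is one attempt and no reset: what is moved stays moved. The work goes in short steps, each a Python script; the robot and the scene stay as the last script left them, time stands still between calls to the robot, and variables do not carry over. Pictures are saved under pics/ and viewed, at most 10 in all, crops included, and the job is handed in when it is done.

```bash
mkdir -p pics; python3 - <<'E'
from cell import *
import cv2
for c in ["scene","side"]:
    im=read_camera(c); cv2.imwrite(f"pics/{c}0.png",im["image"][:,:,::-1])
    print(c,im["position"])
    for l in ["ring_bar","quadrant","pivot","head_axis","ring_window","lens_bare","lens_capped","lens_checked","fixture","hook_pad","cap_jar","blue_box","red_carton","cutters","marker","tweezers"]:
        print(l,[(np.round(d["position"],3).tolist() if 0 else [round(float(v),3) for v in d["position"]],round(float(d["score"]),2)) for d in place_of(c,l)[:2]])
o=get_obs();print(o["t"],o["tool_pos"],o["eef_rot"],o["grip_width"])
E
```

```text
scene [ 0.88222022 -0.64111789  0.71373836]
ring_bar [([0.507, 0.092, 0.137], 0.73)]
quadrant [([0.504, 0.091, 0.058], 0.84)]
pivot [([0.539, -0.125, 0.08], 0.93)]
head_axis [([0.52, 0.012, 0.05], 0.68), ([0.504, 0.09, 0.059], 0.6)]
ring_window [([0.502, 0.092, 0.124], 0.54)]
lens_bare [([0.561, 0.015, 0.022], 0.39)]
lens_capped [([0.474, -0.002, 0.017], 0.48), ([0.565, 0.014, 0.023], 0.17)]
lens_checked [([0.516, 0.012, 0.019], 0.35)]
fixture [([0.539, -0.126, 0.001], 0.64)]
hook_pad [([0.506, 0.089, 0.15], 0.39)]
cap_jar [([0.627, -0.119, 0.018], 0.61)]
blue_box [([0.681, 0.389, 0.0], 0.79), ([0.507, 0.089, 0.151], 0.16)]
red_carton [([0.505, 0.092, 0.059], 0.51)]
cutters [([0.462, -0.438, -0.001], 0.76)]
marker []
tweezers [([0.352, 0.316, 0.002], 0.56)]
side [0.21219414 0.73622766 0.97423983]
ring_bar [([0.505, 0.089, 0.145], 0.57)]
quadrant [([0.674, 0.389, 0.004], 0.74), ([0.506, 0.093, 0.054], 0.65)]
pivot [([0.539, -0.124, 0.079], 0.62), ([0.63, -0.455, 0.001], 0.29)]
head_axis [([0.516, 0.013, 0.046], 0.69)]
ring_window [([0.505, 0.097, 0.122], 0.57)]
lens_bare [([0.505, 0.093, 0.122], 0.71), ([0.565, 0.011, 0.018], 0.61)]
lens_capped [([0.475, -0.003, 0.022], 0.5)]
lens_checked []
fixture [([0.541, -0.126, -0.001], 0.79)]
hook_pad [([0.502, 0.09, 0.148], 0.5)]
cap_jar [([0.628, -0.118, 0.011], 0.62)]
blue_box []
red_carton [([0.634, -0.454, 0.001], 0.57)]
cutters [([0.463, -0.433, 0.001], 0.6), ([0.475, -0.0, 0.02], 0.53)]
marker [([0.503, 0.373, 0.007], 0.78)]
tweezers [([0.347, 0.318, -0.001], 0.52)]
1.7 [0.20693579 0.50958987 0.21864612] [ 1.91707337e-01  9.81452137e-01 -2.61101949e-06 -8.14446397e-06] 0.0927315623089556
```

View pics/scene0.png

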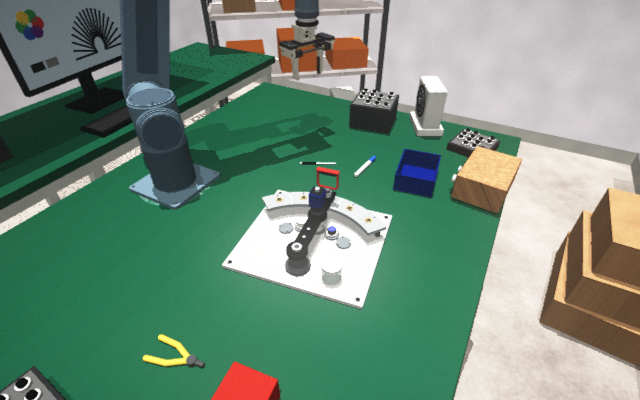

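View pics/side0.png

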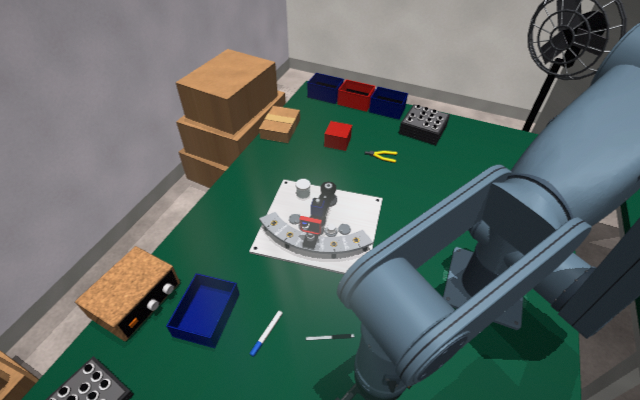

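Scene: the blue glass shows at (332,231), on the arm's +x side, at about (0.563, 0.013). That makes the target +0.314. The ring is at (328,178), and the network points fit a 220 mm radius about the pivot. Next I check IK for the hooking poses.

```bash
cat > h.py <<'E'
from cell import *
import numpy as np
from scipy.spatial.transform import Rotation as R
P=np.array([0.539,-0.1255]); U0=np.arctan2(.988,-.155)
def fr(th):
    a=U0-th; return np.array([np.cos(a),np.sin(a)])   # outward along arm
def pose(th,ax,lat,z,slope=45,flip=1):
    """TCP: ax = towards pivot from ring (m), lat = along fixture +y, z above bench"""
    u=fr(th); t=np.array([u[1],-u[0]]); s=np.radians(slope)
    p=P+u*(.22-ax)+t*lat
    zc=np.r_[-u*np.cos(s),-np.sin(s)]; yc=flip*np.r_[t,0]; xc=np.cross(yc,zc)
    return [*map(float,p),float(z)],[float(v) for v in R.from_matrix(np.c_[xc,yc,zc]).as_quat()]
E
python3 - <<'E'
from h import *
for f in (1,-1):
  for s in (40,45):
    for a in [(0,-.09,0,.24),(0,-.06,0,.19),(0,.001,0,.12),(0,.001,0,.15),(.157,.001,0,.15),(.314,.001,0,.15),(.314,-.08,0,.2)]:
      q=inverse_kinematics(*pose(*a,s,f)); print(f,s,a,None if q is None else np.round(q,2))
print(get_obs()["t"])
E
```

```text
1 40 (0, -0.09, 0, 0.24) [ 0.62  0.5   1.45 -0.76  1.65  0.59]
1 40 (0, -0.06, 0, 0.19) [ 0.58  0.53  1.55 -0.77  1.54  0.64]
1 40 (0, 0.001, 0, 0.12) [ 0.49  0.57  1.69 -0.84  1.35  0.72]
1 40 (0, 0.001, 0, 0.15) [ 0.49  0.53  1.67 -0.83  1.4   0.68]
1 40 (0.157, 0.001, 0, 0.15) [ 0.44  0.62  1.48 -0.77  1.52  0.68]
1 40 (0.314, 0.001, 0, 0.15) [ 0.38  0.72  1.3  -0.72  1.65  0.68]
1 40 (0.314, -0.08, 0, 0.2) [ 0.47  0.77  1.07 -0.7   1.84  0.63]
1 45 (0, -0.09, 0, 0.24) [ 0.59  0.46  1.46 -0.7   1.61  0.55]
1 45 (0, -0.06, 0, 0.19) [ 0.55  0.48  1.56 -0.71  1.49  0.6 ]
1 45 (0, 0.001, 0, 0.12) [ 0.45  0.52  1.7  -0.78  1.3   0.66]
1 45 (0, 0.001, 0, 0.15) [ 0.45  0.48  1.67 -0.77  1.35  0.61]
1 45 (0.157, 0.001, 0, 0.15) [ 0.41  0.58  1.5  -0.71  1.47  0.63]
1 45 (0.314, 0.001, 0, 0.15) [ 0.36  0.67  1.32 -0.66  1.6   0.65]
1 45 (0.314, -0.08, 0, 0.2) [ 0.45  0.72  1.1  -0.64  1.79  0.62]
-1 40 (0, -0.09, 0, 0.24) [ 0.62  0.5   1.45 -0.76  1.65 -2.55]
-1 40 (0, -0.06, 0, 0.19) [ 0.58  0.53  1.55 -0.77  1.54 -2.5 ]
-1 40 (0, 0.001, 0, 0.12) [ 0.49  0.57  1.69 -0.84  1.35 -2.42]
-1 40 (0, 0.001, 0, 0.15) [ 0.49  0.53  1.67 -0.83  1.4  -2.47]
-1 40 (0.157, 0.001, 0, 0.15) [ 0.44  0.62  1.48 -0.77  1.52 -2.46]
-1 40 (0.314, 0.001, 0, 0.15) [ 0.38  0.72  1.3  -0.72  1.65 -2.46]
-1 40 (0.314, -0.08, 0, 0.2) [ 0.47  0.77  1.07 -0.7   1.84 -2.51]
-1 45 (0, -0.09, 0, 0.24) [ 0.59  0.46  1.46 -0.7   1.61 -2.59]
-1 45 (0, -0.06, 0, 0.19) [ 0.55  0.48  1.56 -0.71  1.49 -2.55]
-1 45 (0, 0.001, 0, 0.12) [ 0.45  0.52  1.7  -0.78  1.3  -2.48]
-1 45 (0, 0.001, 0, 0.15) [ 0.45  0.48  1.67 -0.77  1.35 -2.53]
-1 45 (0.157, 0.001, 0, 0.15) [ 0.41  0.58  1.5  -0.71  1.47 -2.51]
-1 45 (0.314, 0.001, 0, 0.15) [ 0.36  0.67  1.32 -0.66  1.6  -2.49]
-1 45 (0.314, -0.08, 0, 0.2) [ 0.45  0.72  1.1  -0.64  1.79 -2.52]
1.7
```

```bash
python3 - <<'E'
from h import *
import cv2
move_gripper(0)
b=.09*.7071
move_to(*pose(0,.0007-b,0,.122+b))
o=get_obs();print(o["t"],o["tool_pos"],o["grip_width"],o["wrist_force"],pose(0,.0007-b,0,.122+b)[0])
ims=[]
for c in ["wrist","scene","side"]:
    im=read_camera(c)["image"][:,:,::-1]
    ims.append(im if c=="wrist" else cv2.resize(im[120:260,250:410],(640,560))) 
    for l in ["ring_bar","ring_window","hook_pad","quadrant","pivot","head_axis","lens_bare"]:
        print(c,l,[([round(float(v),4) for v in d["position"]],round(float(d["score"]),2)) for d in place_of(c,l)[:1]])
cv2.imwrite("pics/w1.png",ims[0]); cv2.imwrite("pics/s1.png",ims[1])
E
```

```text
4.7917 [0.49497604 0.15471123 0.18582653] 0.0004210454192254713 [-0.62128891  0.8435577   0.37097042] [0.49514816032390935, 0.15402011354824258, 0.185639]
wrist ring_bar [([0.5056, 0.0976, 0.143], 0.7)]
wrist ring_window [([0.4758, 0.0028, 0.0176], 0.41)]
wrist hook_pad [([0.5065, 0.0914, 0.1471], 0.81)]
wrist quadrant [([0.5096, 0.0908, 0.0536], 0.62)]
wrist pivot []
wrist head_axis [([0.5158, 0.0133, 0.0485], 0.71)]
wrist lens_bare [([0.564, 0.0131, 0.0195], 0.68)]
scene ring_bar [([0.5096, 0.0932, 0.137], 0.53)]
scene ring_window [([0.5025, 0.0905, 0.1231], 0.7)]
scene hook_pad [([0.5089, 0.0889, 0.1504], 0.61)]
scene quadrant [([0.5026, 0.0939, 0.0587], 0.84)]
scene pivot [([0.5416, -0.1264, 0.0768], 0.69)]
scene head_axis [([0.5171, 0.0106, 0.0475], 0.89)]
scene lens_bare [([0.5617, 0.0138, 0.0225], 0.59)]
side ring_bar [([0.5051, 0.0898, 0.1441], 0.64)]
side ring_window [([0.5061, 0.0942, 0.1227], 0.56)]
side hook_pad [([0.4635, -0.4355, 0.0033], 0.2)]
side quadrant [([0.506, 0.0919, 0.0579], 0.76)]
side pivot [([0.5385, -0.1249, 0.0803], 0.58)]
side head_axis [([0.517, 0.0132, 0.0447], 0.65)]
side lens_bare [([0.6313, -0.4565, -0.0004], 0.25)]
```

View pics/w1.png

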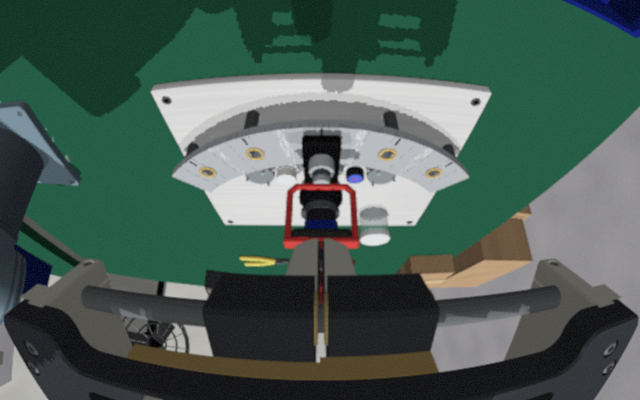

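View pics/s1.png

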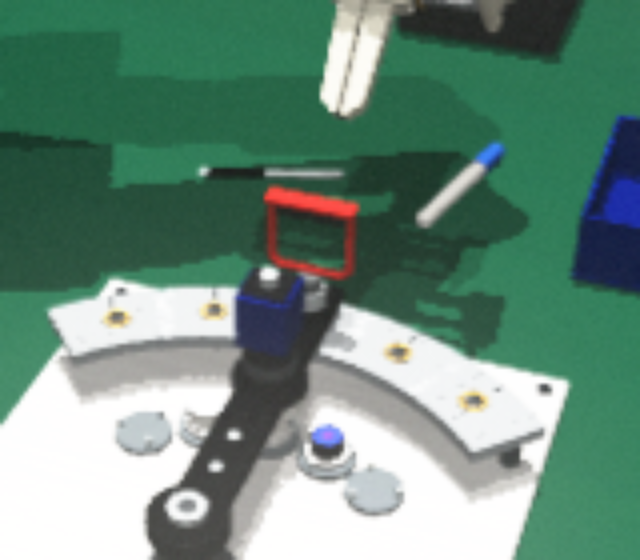

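Wrist view (upside down): the ring is centred at column 321, in line with the shut fingers, and the blue lens is on the +x side at (355,175). Inserting now, then lifting with the force watched.

```bash
python3 - <<'E'
from h import *
def show(m):
    o=get_obs();print(m,round(o["t"],2),np.round(o["tool_pos"],4),np.round(o["wrist_force"],1),np.round(o["torque"],2));return o
show("pre")
movel(pose(0,.0007-.0141,.001,.122+.0141)[0],rate=.1); show("near")
movel(pose(0,.0007,.001,.122)[0],rate=.05); o=show("in")
f0=np.array(o["wrist_force"]); z=.122
while z<.138:
    z+=.002; movel(pose(0,.0007,.001,z)[0],rate=.03); o=show("z%.3f"%z)
    if np.linalg.norm(o["wrist_force"]-f0)>30: break
E
```

```text
pre 5.99 [0.4951 0.154  0.1856] [-0.2 -0.3  0.7] [0.34 0.09 0.05]
near 6.84 [0.5041 0.1055 0.1364] [0.  0.  0.5] [ 0.28  0.13 -0.04]
in 7.39 [0.5059 0.0911 0.1218] [-0.1  0.2 -0.1] [0.29 0.18 0.05]
z0.124 7.64 [0.5062 0.0915 0.1244] [-0.5  0.3 -0.1] [ 0.35  0.08 -0.04]
z0.126 7.89 [0.5061 0.0914 0.1262] [-0.3  0.2 -1.3] [0.29 0.04 0.02]
z0.128 8.14 [0.5056 0.0918 0.1271] [-0.8  3.2 -5.7] [ 1.26  0.22 -0.01]
z0.130 8.39 [0.5058 0.0917 0.1296] [-1.5  3.5 -6.1] [ 1.59  0.33 -0.06]
z0.132 8.64 [0.506  0.0917 0.1319] [-0.7  5.6 -7.2] [ 1.75  0.34 -0.01]
z0.134 8.89 [0.506  0.0917 0.1338] [-1.2  5.  -7.7] [1.8  0.27 0.05]
z0.136 9.14 [0.506  0.0917 0.1357] [-0.8  5.3 -8.5] [1.87 0.32 0.08]
z0.138 9.39 [0.5059 0.0917 0.1377] [-0.6  5.3 -8.8] [1.94 0.33 0.01]
```

Contact came at z≈0.127, and the force follows the 6→10 N spring law, so the lift is about 11 mm. I raise it 2 mm more and swing.

```bash
python3 - <<'E'
from h import *
import cv2
def show(m):
    o=get_obs();print(m,round(o["t"],2),np.round(o["tool_pos"],4),np.round(o["wrist_force"],1),np.round(o["torque"],2));return o
movel(pose(0,.0007,.001,.140)[0],rate=.03); dwell(.1); show("up")
for th in np.linspace(0,.314,7)[1:]:
    movel(*pose(th,.0007,.001,.140),rate=.05); o=show("%.3f"%th)
    if -o["wrist_force"][2]<4: print("lost?"); break
for c in ["wrist","scene","side"]:
    im=read_camera(c)["image"][:,:,::-1]
    cv2.imwrite(f"pics/{c}2.png",im if c=="wrist" else cv2.resize(im[120:260,250:410],(640,560)))
    for l in ["ring_bar","hook_pad","head_axis","lens_bare","camera_head"]:
        for d in place_of(c,l)[:1]:
            p=d["position"]; a=np.arctan2(p[1]-P[1],p[0]-P[0])
            print(c,l,np.round(p,4),round(d["score"],2),"th",round(U0-a,3))
E
```

```text
up 9.74 [0.5059 0.0917 0.1395] [-0.8  5.  -8.6] [ 1.91  0.35 -0.01]
0.052 10.12 [0.5178 0.0931 0.1394] [-0.8  5.3 -9.6] [ 2.07  0.22 -0.01]
0.105 10.51 [0.5294 0.0939 0.1394] [-0.2  4.6 -8.9] [2.08 0.11 0.05]
0.157 10.89 [0.541  0.0941 0.1394] [ 0.7  5.6 -9.1] [1.98 0.01 0.01]
0.209 11.28 [0.5526 0.0937 0.1394] [ 0.3  5.7 -9.1] [ 2.03 -0.09  0.01]
0.262 11.66 [0.5641 0.0926 0.1394] [-0.5  4.9 -9.2] [ 2.01 -0.21 -0.02]
0.314 12.04 [0.5756 0.091  0.1394] [ 1.4  5.1 -9.2] [ 2.04 -0.24  0.04]
wrist hook_pad [ 6.235e-01 -4.530e-01 -1.000e-04] 0.42 th 3.045
wrist camera_head [ 0.6277 -0.1218  0.0161] 0.74 th 1.685
scene ring_bar [0.5811 0.0928 0.1502] 0.79 th 0.346
scene hook_pad [0.5744 0.0899 0.1615] 0.53 th 0.319
scene head_axis [0.5633 0.008  0.0474] 0.75 th 0.336
scene lens_bare [0.5625 0.0118 0.0178] 0.4 th 0.325
scene camera_head [ 0.5659  0.0122 -0.0008] 0.74 th 0.349
side lens_bare [0.5636 0.0145 0.0178] 0.45 th 0.33
```

View pics/scene2.png

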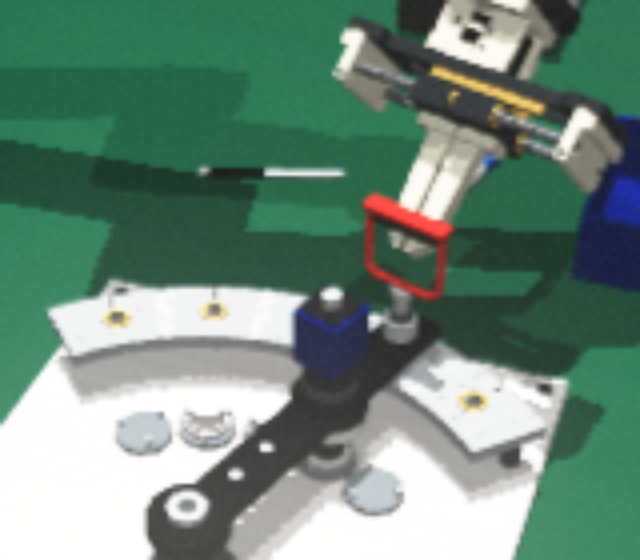

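View pics/wrist2.png

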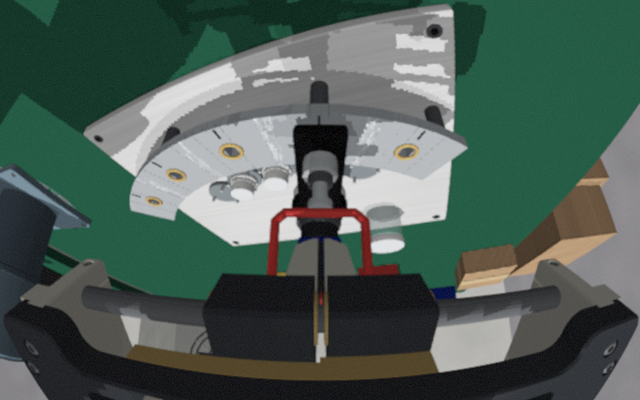

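The arm stands over the hole at +0.314, and the ring is still centred on the fingers (column 321). The pin is visibly raised. Lowering in small steps: if the load vanishes near z≈0.137, the pin is riding on the quadrant; if it stays until z≈0.127, the pin is home.

```bash
python3 - <<'E'
from h import *
def show(m):
    o=get_obs();print(m,round(o["t"],2),np.round(o["tool_pos"],4),np.round(o["wrist_force"],1));return o
z=.140
while z>.1245:
    z-=.0015; movel(pose(.314,.0007,.001,z)[0],rate=.03); o=show("%.4f"%z)
    if -o["wrist_force"][2]<2 and z>.128: print("riding"); break
E
```

```text
0.1385 13.19 [0.575 0.091 0.138] [ 1.3  4.8 -7.6]
0.1370 13.44 [0.575  0.091  0.1366] [ 0.1  6.2 -8.2]
0.1355 13.69 [0.575  0.091  0.1352] [ 0.9  5.6 -7.4]
0.1340 13.94 [0.5751 0.091  0.1338] [ 0.5  6.1 -7.9]
0.1325 14.19 [0.5751 0.091  0.1324] [ 1.   5.3 -6.5]
0.1310 14.44 [0.5751 0.091  0.131 ] [-0.   6.2 -7. ]
0.1295 14.69 [0.5752 0.091  0.1295] [ 0.7  6.1 -6. ]
0.1280 14.94 [0.5752 0.091  0.1281] [ 1.   5.4 -6.6]
0.1265 15.19 [0.5753 0.0908 0.1271] [ 0.9  4.8 -5.4]
0.1250 15.44 [0.5752 0.0902 0.1262] [-0.3  2.3 -0.5]
0.1235 15.69 [0.5745 0.0902 0.1239] [-0.3 -0.5  0.2]
```

The load stayed until z≈0.1265, so the pin is home. Withdrawing along the finger axis and checking.

```bash
python3 - <<'E'
from h import *
import cv2
T=.314
movel(pose(T,.0007,.001,.122)[0],rate=.03)
b=.03*.7071; movel(pose(T,.0007-b,.001,.122+b)[0],rate=.05)
print(get_obs()["wrist_force"])
b=.11*.7071; movel(pose(T,.0007-b,.001,.122+b)[0],rate=.15)
dwell(.3); o=get_obs();print(o["t"],o["tool_pos"],o["wrist_force"])
im=[]
for c in ["scene","wrist"]:
    i=read_camera(c)["image"][:,:,::-1]
    im.append(cv2.resize(i[120:260,250:410],(400,350)) if c=="scene" else cv2.resize(i[80:280,120:480],(400,222)))
    for l in ["ring_bar","ring_window","hook_pad","head_axis","lens_bare","lens_capped","lens_checked"]:
        for d in place_of(c,l)[:1]: print(c,l,np.round(d["position"],4),round(d["score"],2))
cv2.imwrite("pics/end.png",np.vstack(im))
E
```

```text
[ 0.1203295  -0.17646487 -0.16741695]
17.675 [0.58660957 0.16711368 0.1993185 ] [-0.99052773  0.22309882  0.18975855]
scene ring_bar [ 0.5018  0.372  -0.0009] 0.65
scene ring_window [0.5697 0.0929 0.1209] 0.65
scene hook_pad [0.5759 0.0894 0.1504] 0.39
scene head_axis [0.5658 0.0099 0.0462] 0.82
scene lens_bare [0.5635 0.0119 0.0227] 0.64
scene lens_capped [ 0.4744 -0.0033  0.0199] 0.41
scene lens_checked [0.515  0.0111 0.019 ] 0.56
wrist ring_bar [0.5742 0.0962 0.1415] 0.87
wrist hook_pad [0.5715 0.0915 0.1483] 0.73
wrist head_axis [0.5578 0.0142 0.0516] 0.77
wrist lens_bare [0.5736 0.0923 0.1482] 0.72
wrist lens_capped [0.4742 0.0017 0.0181] 0.92
wrist lens_checked [0.5193 0.0155 0.022 ] 0.57
```

View pics/end.png

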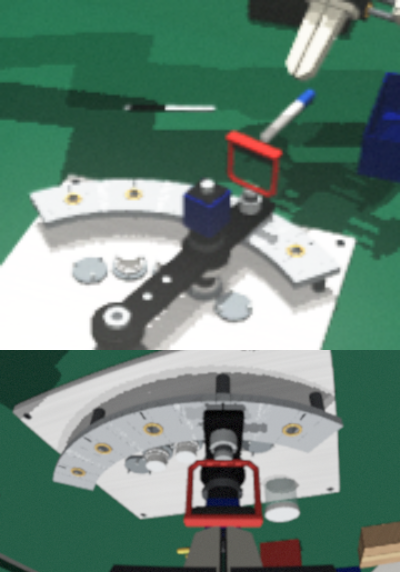

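The ring sits low again (pin home) at the +0.314 hole. The head is over the bare lens, both capped lenses are in place, and the gripper is clear.

```bash
python3 -c "
from cell import *
print(finish_job())"
```

```text
the job is handed in; nothing more can be done
None
```

The job is handed in: the pin was lifted, the arm swung to the +0.314 hole over the uncapped lens, and the pin let down home with the gripper withdrawn clear; the judge's verdict was not shown.

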